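# Empty the grinding balls and hold the beaker over the light plate

### The job

Pick up the blue beaker with its three white grinding balls, tip it over the steel tray so that all the balls end up in the tray and none on the bench, then stand the beaker upright again and hold it still and level in the air about 10 cm above the middle of the white light plate for inspection. Finish while still holding it there, touching nothing else with it, and leave the flask, bottle and jar where they are.

Things in the scene. Friction and masses are not known exactly. Their poses are not given: they have to be found in the camera images.
- beaker: Blue plastic beaker, open top, loose, about 80 g, upright on the bench, 65 mm high; outside 38 mm at the foot flaring straight to 66 mm at the rim; wall 3 mm, floor 5 mm. A straight dark grey grip collar, 67 mm across, its widest part, runs round it from 41 to 63 mm height. Origin: centre of underside; z: its axis, to the mouth.
- beaker_rim (a point): Centre of the beaker's mouth, 65 mm above its underside on its axis. The walls flare 12 degrees, so the balls start to roll out when the beaker is tipped 80 to 90 degrees and leave readily at 98. Tipped and held so, they come out at the lower lip and land within about 80 mm ahead of it.
- ball0_center (a point): Centre of one of three loose white ceramic grinding balls, 16 mm in diameter, 13 g, lying on the floor of the beaker at the start. They roll freely.
- ball1_center (a point): Centre of one of three loose white ceramic grinding balls, 16 mm in diameter, 13 g, lying on the floor of the beaker at the start. They roll freely.
- ball2_center (a point): Centre of one of three loose white ceramic grinding balls, 16 mm in diameter, 13 g, lying on the floor of the beaker at the start. They roll freely.
- tray: Open rectangular stainless steel tray fixed to the bench, outside 200 mm (its x) by 180 mm (its y), 40 mm high, walls and floor 6 mm thick. Origin: centre of the underside.
- light_plate: Flat square light plate fixed to the bench, 160 x 160 mm, 12 mm high, bright white face in a grey frame. Origin: centre of the underside.
- light_plate_top (a point): Middle of the white face of the light plate, 12 mm above the bench.
- flask: Bystander: green glass conical flask with black stopper, 68 mm wide, 108 mm high, loose. Origin: centre of the underside.
- reagent_bottle: Bystander: amber bottle with white cap, 60 mm in diameter, 120 mm high, loose. Origin: centre of the underside.
- jar: Bystander: white jar with red lid, 60 mm in diameter, 70 mm high, loose. Origin: centre of the underside.
- tube_rack: Bystander: fixed steel rack of capped test tubes, 90 x 240 mm, 120 mm high. Origin: centre of the underside.
There are look-alikes about, which are no part of the job. Several things look just like the beaker: the one meant starts nearest to the robot's base.

How it is judged:
On the way, in this order (a step that is already met when the one before it is completed fails the run):
1. the beaker is lifted clear of the bench in the gripper with all three balls still in it (height (world z) of beaker above 0.02 m and contact force between beaker and the fingers above 0.5 N and contact force between beaker and table below 0.1 N and distance between each of ball0_center, ball1_center, ball2_center and beaker below 0.055 m), for 0.1 s.
2. all three balls lie in the tray while the beaker is held in the gripper above the bench (x of ball0_center in the frame of tray between -0.095 and 0.095 m and y of ball0_center in the frame of tray between -0.085 and 0.085 m and z of each of ball0_center, ball1_center, ball2_center in the frame of tray below 0.035 m and x of ball1_center in the frame of tray between -0.095 and 0.095 m and y of ball1_center in the frame of tray between -0.085 and 0.085 m and x of ball2_center in the frame of tray between -0.095 and 0.095 m and y of ball2_center in the frame of tray between -0.085 and 0.085 m and contact force between beaker and the fingers above 0.5 N and height (world z) of beaker above 0.02 m), for 0.1 s.
At the end, for the whole second after the job is handed in: All three balls in the tray; the beaker held by the fingers, mouth up within 10 degrees of vertical, its underside 50 to 170 mm above the light plate's face and within 40 mm sideways of its middle, still (under 30 mm/s and 0.2 rad/s), resting on nothing (x of ball0_center in the frame of tray between -0.095 and 0.095 m and y of ball0_center in the frame of tray between -0.085 and 0.085 m and z of each of ball0_center, ball1_center, ball2_center in the frame of tray below 0.035 m and x of ball1_center in the frame of tray between -0.095 and 0.095 m and y of ball1_center in the frame of tray between -0.085 and 0.085 m and x of ball2_center in the frame of tray between -0.095 and 0.095 m and y of ball2_center in the frame of tray between -0.085 and 0.085 m and contact force between beaker and the fingers above 0.5 N and angle between beaker's own z axis and vertical below 0.17 rad and horizontal distance between beaker and light_plate_top below 0.04 m and z of beaker in the frame of light_plate_top between 0.05 and 0.17 m and linear speed of beaker below 0.03 m/s and angular speed of beaker below 0.2 rad/s and contact force between beaker and light_plate below 0.1 N and contact force between beaker and table below 0.1 N and contact force between beaker and tray below 0.1 N); the arm keeps its last pose, push and grip.
It fails at once if a ball falls onto the bench (height (world z) of any of ball0_center, ball1_center, ball2_center below 0.0105 m).
It fails at once if a bystander is moved more than 30 mm or knocked over (distance of any of flask, reagent_bottle, jar from where it was at the start of the episode above 0.03 m or angle between any of flask, reagent_bottle, jar's own z axis and vertical above 0.5 rad).
It also fails if it takes over 48 s, if anything falls off the work surface, if the arm or the gripper's body presses on something with over 40 N, if the wrist force passes 120 N, or if a joint passes its speed limit or range.

### The arm

A 6-joint arm with a two-finger parallel gripper is mounted at the origin on the work surface. World frame = base frame: x ahead of the robot, y to its left, z up, the work surface at z = 0. Lengths are in m, angles in rad, forces in N, time in s.
With the tool pointing down it reaches from about 0.4 to 0.925 m from the base axis. Payload 12.5 kg.
Tool frame: the origin (TCP) lies at the centre of the arm's flange, where the gripper is bolted on; the fingertips stand 190 mm ahead of it and the grasp point (between the pads) lies grip_point_offset ahead of it (grip_point_offset is the distance from the TCP to the grasp point, in m); z points along the fingers, y is the line along which they close (so a half turn about z gives the same grasp; the last joint's range is limited). The gripper opens to 95 mm and grips with 3 to 60 N. Pads are 20 mm wide; open, the fingers measure 119 mm over their backs; the gripper's body (75 mm by 180 mm) begins 59 mm behind the grasp point.
Start: joints at [-1.28, 0.491, 1.559, -0, 1.092, -0.106], TCP at [0.242, -0.576, 0.405] pointing down, gripper open.
Joint ranges: [-3.1, 3.1], [-0.84, 2.19], [0.05, 2.79], [-1.13, 4.28], [0.06, 2.93], [-2.69, 2.69]. Speed limits (rad/s): [2.22, 2.22, 2.79, 3.14, 3.14, 3.14].

### API

Orientations are given as a unit quaternion [w, x, y, z].
In Python, from station import get_obs, get_image, camera_params, hand_in, grip_point_offset gives the robot as it stands.
- The arm moves only by the tool move_arm, never from a script. Its argument "commands" is a list of rows, each a list of 7 numbers: the shift along the world's x, y, z as a fraction of full scale, then the turn, a rotation vector about the world's x, y, z as a fraction of full scale, then the opening, from -1 (shut) to 1 (fully open). In form: [[x, y, z, ax, ay, az, hand], ...]. A call has 1 to 20 rows; each row is the pose to reach, as a shift and turn from the pose commanded when the call began, turning the shorter way round; what a row does not reach only later rows make up. Full scale, the value 1, is 20 cm for a shift and 360 degrees for a turn. A row lasts 1/8 s, in which the tool goes at most 62.5 mm and 10.7 degrees, less where a joint would pass 70% of its speed; a pose out of reach is approached as far as the arm can. A call with a number of a shift or a turn outside -1 to 1 is refused whole. A call with a gripper value outside its range is refused whole. The fingers move at their own pace and stop on an object; the grip force is fixed at half the most. Time passes only in rows, so rows that repeat a pose let the fingers close. It gives the time, the measured TCP pose, the force, the opening and the grip force at its end, in the units of the state.
- get_obs(): the state, without advancing time (a new reading comes with each control period).
- get_image(name): name is "scene" or "top" or "wrist"; returns the picture (420x560x3 uint8, blue, green, red); there is no depth.
- camera_params(name): a dict with "fx", "fy", "cx", "cy" (pixels), "k1" (the pictures are not rectified: a ray, as slopes to the right and down, at radius r is drawn at 1 + k1 r^2 times it, then the intrinsics apply), "R" (3x3) and "t" (3): a world point X has camera coordinates R X + t; the wrist camera has in their place "tool_from_camera" (4x4, takes a point from camera to tool coordinates, whose origin is the TCP and whose axes are the flange's). Camera axes: x right, y down, z forward; pixel columns grow to the right and rows downward; lengths in m; the calibration is good to about 2 mm. A picture is of the moment at which its call begins: read the wrist's pose just before it. camera_params takes no time and is no camera call.
- hand_in(): hands the job in; it is judged then, once.
The state is a dict: "time": time; "qpos": joint angles; "dq": joint speeds; "joint_torque": joint torques, N m; "tool_pos": TCP position; "ee_rot": TCP orientation; "force": force on the tool from outside, world axes, zero at the start; "torque": the same for the moment, N m; "grip_width": finger opening in m; "grasp_force": force on a finger pad.
Only numpy, scipy, OpenCV 4.12 (cv2) and the standard library are available. Lean on these libraries where they do the work, as an engineer would, in place of code of your own. Each camera call takes 0.05 s, during which the arm holds its last target. There are 200 camera calls.

## Working session

There is one attempt and no reset: what is moved stays moved. The work goes in short steps, Python scripts to look and compute and a tool call to move; the robot and the scene stay as the last step left them, time stands still between calls to the robot, and variables do not carry over. Pictures are saved under pics/ and viewed, at most 10 in all, crops included, and the job is handed in when it is done.

Besides the shell and the picture viewer there is one more tool, called after "Emit:" as a command line: name --pt "numbers of a row" for each row, then --argument value for the rest. move_arm: Moves the arm, as the interface text tells. Its arguments: {"type":"object","properties":{"commands":{"type":"array"}},"required":["commands"]}

```bash
ls; mkdir -p pics; python3 - <<'E'
from station import *
import cv2,numpy as np
print(get_obs(),grip_point_offset)
for n in("top","scene"):
    cv2.imwrite(f"pics/{n}0.png",get_image(n)); print(n,camera_params(n))
print(camera_params("wrist"))
E
```

```text
pics
{'time': 0.0, 'qpos': array([-1.27958205e+00,  4.91548716e-01,  1.55947360e+00,  2.15867479e-05,
        1.09167616e+00, -1.05585623e-01]), 'dq': array([ 0.00121338,  0.00053452, -0.00061985, -0.00023008, -0.0008105 ,
        0.00187451]), 'joint_torque': array([ 1.19022850e-03, -6.12643147e+01, -2.58180231e+01,  6.93530194e-02,
        4.82251926e-02, -1.10768869e-04]), 'tool_pos': array([ 0.24156202, -0.57638708,  0.40416005]), 'ee_rot': array([-5.51416907e-04,  9.80384036e-01,  1.97096007e-01, -4.17101696e-05]), 'force': array([ 0.58921924, -0.2615666 ,  0.47220816]), 'torque': array([ 0.01288879, -0.03299855,  0.05836261]), 'grasp_force': 0.0, 'grip_width': 0.09476366459937972} 0.1713
top {'fx': 475.53395522252214, 'fy': 475.53395522252214, 'cx': 275.40336814956885, 'cy': 210.81694823007604, 'k1': 0.036099681145821044, 'R': array([[ 0.02480377, -0.99961912, -0.01209948],
       [-0.99752526, -0.0239517 , -0.06610347],
       [ 0.06578849,  0.01370915, -0.99773941]]), 't': array([-0.00469203,  0.60541945,  1.05343676])}
scene {'fx': 471.4511938193594, 'fy': 471.4511938193594, 'cx': 282.1391948936033, 'cy': 207.3675709569482, 'k1': 0.012027988900983876, 'R': array([[-0.53726627,  0.84316658,  0.02037323],
       [ 0.49008419,  0.3317589 , -0.8060729 ],
       [-0.68641273, -0.42309118, -0.59146548]]), 't': array([ 0.31998763, -0.25465307,  1.52703633])}
{'fx': 373.7243377901437, 'fy': 373.7243377901437, 'cx': 271.4243790740358, 'cy': 210.1960229140853, 'k1': 0.0023200659107389435, 'tool_from_camera': array([[ 6.54571244e-05, -9.67770213e-01, -2.51834886e-01,
         7.10635168e-02],
       [ 9.99999997e-01,  7.25585141e-05, -1.89125681e-05,
        -1.18952076e-03],
       [ 3.65757852e-05, -2.51834884e-01,  9.67770216e-01,
         1.90065580e-02],
       [ 0.00000000e+00,  0.00000000e+00,  0.00000000e+00,
         1.00000000e+00]])}
```

View pics/top0.png

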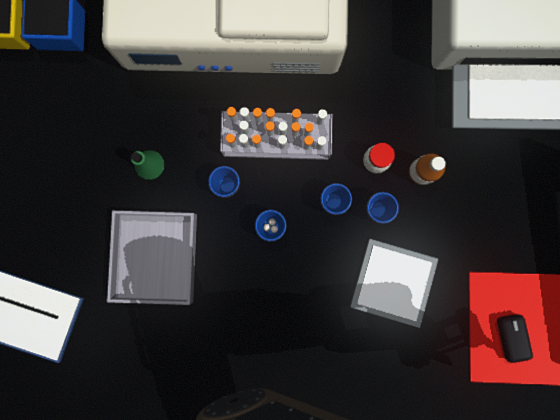

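View pics/scene0.png

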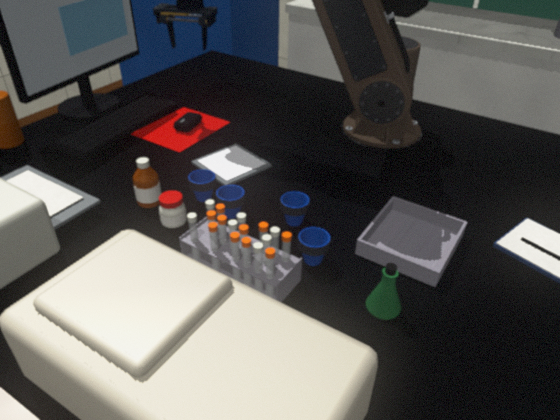

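The top view shows four blue cups. The one holding the balls, at (271,225), is nearest the base. The tray is around (152,257), the light plate around (397,283), the flask at (149,163), and the jar and bottle at (380,157) and (430,168). The scene view agrees.

```bash
cat > h.py <<'E'
from station import *
import cv2,numpy as np
def ray(n,px,z):
    c=camera_params(n)
    p=(np.array(px,float)-[c['cx'],c['cy']])/[c['fx'],c['fy']]
    u=p.copy()
    for _ in range(10): u=p/(1+c['k1']*(u@u))
    d=c['R'].T@np.r_[u,1]; o=-c['R'].T@c['t']
    return o+d*(z-o[2])/d[2]
E
python3 - <<'E'
from h import *
im=cv2.imread("pics/top0.png");h=cv2.cvtColor(im,cv2.COLOR_BGR2HSV)
m=cv2.inRange(h,(100,100,30),(130,255,255))
for c in cv2.findContours(m,0,1)[0]:
    if 300<cv2.contourArea(c)<3000:
        e=cv2.fitEllipse(cv2.convexHull(c)); print('blue',np.round(e[0],1),np.round(e[1],1),ray("top",e[0],.06).round(4))
g=cv2.inRange(h,(0,0,60),(180,90,255)); g=cv2.morphologyEx(g,cv2.MORPH_CLOSE,np.ones((5,5)))
for c in cv2.findContours(g,0,1)[0]:
    if cv2.contourArea(c)>2500:
        r=cv2.minAreaRect(c); print('grey',r,[ray("top",p,z).round(3)[:2] for z in(.012,.04) for p in (r[0],)])
for z,n,ps in[(.04,'tray',[(111,211),(196,212),(192,303),(108,302)]),(.012,'plate',[(370,240),(437,258),(420,325),(352,308)]),(.1,'flask',[(138,157)]),(.07,'jar',[(381,154)]),(.12,'bottle',[(438,163)]),(.12,'rack',[(222,112),(332,112),(332,157),(222,157)]),(.06,'balls',[(271,225)])]:
    P=np.array([ray("top",p,z) for p in ps]);print(n,P.round(3)[:,:2].tolist(),P.mean(0).round(4))
E
```

```text
blue [270.2 224.9] [32.1 32.2] [0.5718 0.0201 0.06  ]
blue [382.9 207.1] [31.3 31.8] [ 0.6164 -0.2228  0.06  ]
blue [336.  198.5] [31.3 32.1] [ 0.6327 -0.1215  0.06  ]
blue [223.3 181.1] [31.1 31.6] [0.665  0.1249 0.06  ]
blue [54.1 22.3] [63.7 76.5] [1.0092 0.5098 0.06  ]
grey ((29.149051666259766, 316.16802978515625), (84.16870880126953, 67.61914825439453), 18.687349319458008) [array([0.357, 0.554]), array([0.362, 0.539])]
grey ((394.24530029296875, 282.6415100097656), (73.35054016113281, 72.25165557861328), 15.945395469665527) [array([ 0.451, -0.26 ]), array([ 0.453, -0.253])]
grey ((151.5758819580078, 257.1475830078125), (86.98700714111328, 92.53250122070312), 1.847610354423523) [array([0.494, 0.287]), array([0.495, 0.28 ])]
grey ((276.1954345703125, 132.87680053710938), (112.04010009765625, 50.188636779785156), 1.4688007831573486) [array([0.785, 0.013]), array([0.779, 0.012])]
grey ((495.5, 64.5), (129.0, 127.0), 90.0) [array([ 0.953, -0.484]), array([ 0.942, -0.471])]
grey ((224.5, 36.5), (73.0, 245.0), 90.0) [array([1.008, 0.138]), array([0.996, 0.135])]
tray [[0.595, 0.374], [0.597, 0.186], [0.398, 0.187], [0.396, 0.37]] [0.4964 0.2793 0.04  ]
plate [[0.545, -0.205], [0.509, -0.354], [0.36, -0.317], [0.392, -0.166]] [ 0.4515 -0.2606  0.012 ]
flask [[0.707, 0.301]] [0.7066 0.3009 0.1   ]
jar [[0.73, -0.215]] [ 0.7304 -0.2154  0.07  ]
bottle [[0.705, -0.321]] [ 0.7046 -0.3209  0.12  ]
rack [[0.801, 0.125], [0.806, -0.103], [0.712, -0.105], [0.707, 0.122]] [0.7569 0.0095 0.12  ]
balls [[0.572, 0.018]] [0.5717 0.0183 0.06  ]
```

Emit:
move_arm --pt "0.18 0.33 0 0 0 0.06 1" --pt "0.36 0.66 0 0 0 0.12 1" --pt "0.55 1 0 0 0 0.187 1" --pt "0.55 1 0 0 0 0.187 1" --pt "0.55 1 0 0 0 0.187 1" --pt "0.55 1 0 0 0 0.187 1"

```text
time: 0.85
tool_pos: [0.3519, -0.3758, 0.4047]
ee_rot: [-0.0, 0.722, 0.692, 0.0]
force: [-0.4, -0.2, 0.4]
grip_width: 0.0951
grasp_force: 0.0
```

Emit:
move_arm --pt "0.27 0.5 0 0 0 0 1" --pt "0.55 1 0 0 0 0 1" --pt "0.55 1 0 0 0 0 1" --pt "0.55 1 0 0 0 0 1" --pt "0.55 1 0 0 0 0 1"

```text
time: 1.48
tool_pos: [0.4623, -0.1744, 0.4046]
ee_rot: [-0.0, 0.723, 0.691, 0.0]
force: [-1.1, -1.1, 0.5]
grip_width: 0.0951
grasp_force: 0.0
```

Emit:
move_arm --pt "0.27 0.5 0 0 0 0 1" --pt "0.55 0.98 0 0 0 0 1" --pt "0.55 0.98 0 0 0 0 1" --pt "0.55 0.98 0 0 0 0 1" --pt "0.55 0.98 0 0 0 0 1" --pt "0.55 0.98 0 0 0 0 1"

```text
time: 2.22
tool_pos: [0.5713, 0.0186, 0.4044]
ee_rot: [-0.0, 0.724, 0.689, -0.0]
force: [0.1, -0.3, 0.3]
grip_width: 0.0949
grasp_force: 0.0
```

```bash
python3 - <<'E'
from h import *
from scipy.spatial.transform import Rotation as Ro
o=get_obs(); im=get_image("wrist"); cv2.imwrite("pics/w1.png",im)
print(o['time'],o['tool_pos'],o['ee_rot'],o['qpos'].round(3))
w=o['ee_rot'];R=Ro.from_quat(np.r_[w[1:],w[0]]).as_matrix();print(R.round(3))
c=camera_params("wrist");T=c['tool_from_camera']
h=cv2.cvtColor(im,cv2.COLOR_BGR2HSV);m=cv2.inRange(h,(100,100,30),(130,255,255))
for k in cv2.findContours(m,0,1)[0]:
    if cv2.contourArea(k)>800:
        e=cv2.fitEllipse(cv2.convexHull(k));u=(np.array(e[0])-[c['cx'],c['cy']])/c['fx']
        C=o['tool_pos']+R@T[:3,3];d=R@T[:3,:3]@np.r_[u,1]
        for z in(.06,):print(e,(C+d*(z-C[2])/d[2]).round(4))
E
```

```text
2.225 [0.57131573 0.01856324 0.40443705] [-1.79203120e-04  7.24384130e-01  6.89396463e-01 -3.41997685e-04] [-0.083  0.415  1.693 -0.     1.034 -0.033]
[[ 0.049  0.999 -0.001]
 [ 0.999 -0.049 -0.   ]
 [-0.    -0.001 -1.   ]]
((342.3698425292969, 337.7295837402344), (54.646881103515625, 70.14111328125), 84.62429809570312) [ 0.6339 -0.1278  0.06  ]
((272.645751953125, 195.76039123535156), (75.60029602050781, 76.17408752441406), 101.34912872314453) [0.5721 0.0189 0.06  ]
((382.8182373046875, 63.66517639160156), (82.44703674316406, 90.47772216796875), 25.60411262512207) [0.6673 0.1247 0.06  ]
```

View pics/w1.png

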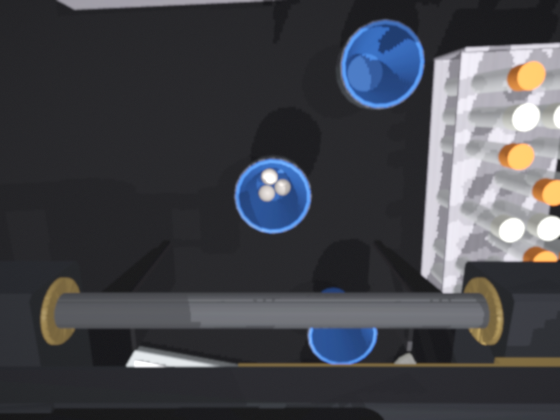

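The wrist view shows the target beaker at (272,196), holding three balls and centred at about (0.572, 0.019). I'll descend and grip.

Emit:
move_arm --pt "0 0 -0.25 0 0 0.008 1" --pt "0 0 -0.5 0 0 0.008 1" --pt "0 0 -0.7 0 0 0.008 1" --pt "0 0 -0.85 0 0 0.008 1" --pt "0 0 -0.905 0 0 0.008 1" --pt "0 0 -0.905 0 0 0.008 1" --pt "0 0 -0.905 0 0 0.008 -1" --pt "0 0 -0.905 0 0 0.008 -1" --pt "0 0 -0.905 0 0 0.008 -1" --pt "0 0 -0.905 0 0 0.008 -1" --pt "0 0 -0.905 0 0 0.008 -1" --pt "0 0 -0.905 0 0 0.008 -1"

```text
time: 3.78
tool_pos: [0.5717, 0.0197, 0.2242]
ee_rot: [0.0, 0.707, 0.708, 0.0]
force: [-0.4, 0.2, 5.2]
grip_width: 0.0672
grasp_force: 30.0
```

Emit:
move_arm --pt "0 0 0.1 0 0 0 -1" --pt "0 0 0.3 0 0 0 -1" --pt "0 0 0.5 0 0 0 -1" --pt "0 0 0.6 0 0 0 -1" --pt "0 0 0.6 0 0 0 -1"

```text
time: 4.4
tool_pos: [0.5715, 0.0196, 0.3448]
ee_rot: [0.001, 0.707, 0.708, 0.001]
force: [0.0, 0.9, -1.6]
grip_width: 0.0671
grasp_force: 30.0
```

Emit:
move_arm --pt "-0.04 0.1 0 0 0 0 -1" --pt "-0.1 0.3 0 0 0 0 -1" --pt "-0.18 0.5 0 0 0 0 -1" --pt "-0.26 0.7 0 0 0 0 -1" --pt "-0.34 0.9 0 0 0 0 -1" --pt "-0.38 1 0 0 0 0 -1" --pt "-0.38 1 0 0 0 0 -1"

```text
time: 5.28
tool_pos: [0.4943, 0.2213, 0.3426]
ee_rot: [-0.001, 0.706, 0.709, -0.001]
force: [0.4, 0.6, -1.4]
grip_width: 0.067
grasp_force: 30.0
```

```bash
python3 - <<'E'
from h import *
o=get_obs(); print(o['time'],o['tool_pos'],o['qpos'].round(3),o['grasp_force'],o['grip_width']);im=get_image("wrist"); cv2.imwrite("pics/w2.png",im)
E
```

```text
5.275 [0.49430358 0.22128912 0.34255016] [0.299 0.449 1.834 0.    0.861 0.295] 29.9999118680671 0.06703124126038776
```

View pics/w2.png

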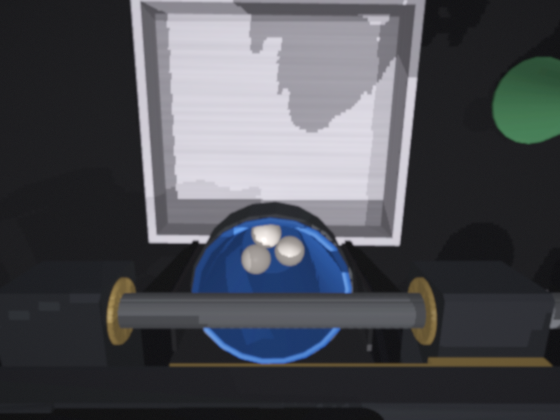

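The wrist view shows the beaker at (272,290) with all three balls inside and the tray just beyond it. I'll tip it partway, to 60°, then check the joints.

Emit:
move_arm --pt "0 0.2 0 0 0 0 -1" --pt "0 0.39 0 0 0 0 -1" --pt "0.01 0.37 -0.01 0.028 0 0 -1" --pt "0.01 0.24 -0.05 0.056 0 0 -1" --pt "0.01 0.11 -0.115 0.083 0 0 -1" --pt "0.01 -0.015 -0.2 0.111 0 0 -1" --pt "0.01 -0.12 -0.305 0.139 0 0 -1" --pt "0.01 -0.205 -0.43 0.167 0 0 -1" --pt "0.01 -0.205 -0.43 0.167 0 0 -1" --pt "0.01 -0.205 -0.43 0.167 0 0 -1"

```text
time: 6.58
tool_pos: [0.4978, 0.1786, 0.2581]
ee_rot: [-0.353, 0.613, 0.613, 0.353]
force: [-0.6, 0.1, -1.0]
grip_width: 0.0669
grasp_force: 30.0
```

```bash
python3 - <<'E'
from h import *
o=get_obs(); print(o['time'],o['tool_pos'],o['ee_rot'],o['qpos'].round(3),o['grasp_force'],o['grip_width']);im=get_image("scene"); cv2.imwrite("pics/s2.png",im)
E
```

```text
6.575 [0.49780503 0.1786159  0.25810665] [-0.35286971  0.61252372  0.61289606  0.35306668] [ 0.084  0.613  2.007  1.356  1.081 -0.973] 29.999962632306847 0.0668718783548232
```

View pics/s2.png

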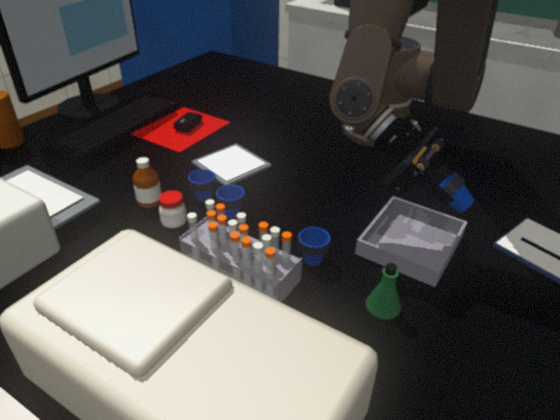

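The scene view shows the tilted beaker at (457,192), over the left half of the tray, with the arm well within range. I'll finish the tip.

Emit:
move_arm --pt "0 -0.06 -0.135 0.028 0 0 -1" --pt "0 -0.09 -0.21 0.042 0 0 -1" --pt "0 -0.1 -0.28 0.056 0 0 -1" --pt "0 -0.11 -0.35 0.069 0 0 -1" --pt "0 -0.115 -0.43 0.083 0 0 -1" --pt "0 -0.11 -0.5 0.097 0 0 -1" --pt "0 -0.1 -0.575 0.111 0 0 -1" --pt "0 -0.1 -0.575 0.111 0 0 -1" --pt "0 -0.1 -0.575 0.111 0 0 -1" --pt "0 -0.1 -0.575 0.111 0 0 -1" --pt "0 -0.1 -0.575 0.111 0 0 -1" --pt "0 -0.1 -0.575 0.111 0 0 -1" --pt "0 -0.1 -0.575 0.111 0 0 -1" --pt "0 -0.1 -0.575 0.111 0 0 -1"

```text
time: 8.38
tool_pos: [0.4976, 0.1585, 0.1427]
ee_rot: [-0.542, 0.454, 0.454, 0.542]
force: [-0.5, -0.3, -1.3]
grip_width: 0.0672
grasp_force: 30.0
```

```bash
python3 - <<'E'
from h import *
o=get_obs(); print(o['time'],o['tool_pos'],o['ee_rot'],o['qpos'].round(3),o['grasp_force'],o['grip_width'])
a=get_image("scene")[150:330,330:490];b=get_image("top")[180:330,80:230];w=get_image("wrist")
cv2.imwrite("pics/c3.png",np.hstack([cv2.resize(a,(400,450)),cv2.resize(b,(400,450))]))
E
```

```text
8.375 [0.4975742  0.15853917 0.14273582] [-0.54162252  0.45393897  0.45439058  0.54232247] [ 0.024  0.944  2.035  1.624  1.74  -1.407] 29.999999141282956 0.06717929513958518
```

View pics/c3.png

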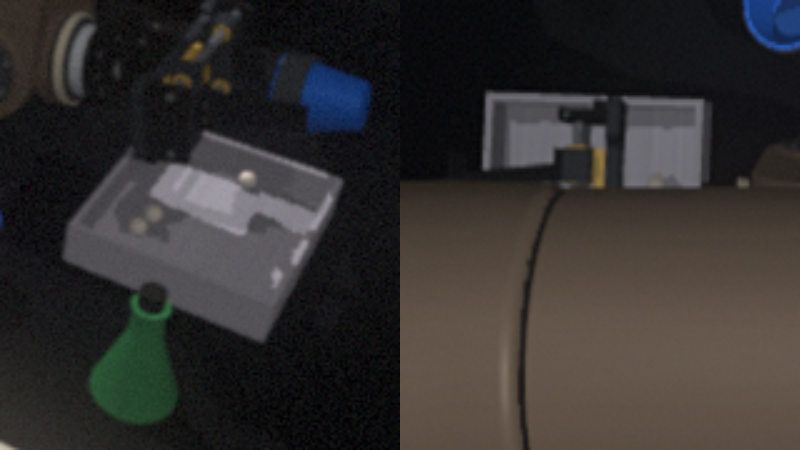

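The crops show all three balls in the tray, with the beaker still held. I'll set it upright again.

Emit:
move_arm --pt "0 0 0 0 0 0 -1" --pt "0 0 0 0 0 0 -1" --pt "0 0 0.15 -0.028 0 0 -1" --pt "0 0 0.3 -0.056 0 0 -1" --pt "0 0.04 0.44 -0.083 0 0 -1" --pt "0 0.1 0.58 -0.111 0 0 -1" --pt "0 0.19 0.7 -0.139 0 0 -1" --pt "0 0.29 0.8 -0.167 0 0 -1" --pt "0 0.41 0.89 -0.194 0 0 -1" --pt "0 0.55 0.95 -0.222 0 0 -1" --pt "0 0.69 0.99 -0.25 0 0 -1" --pt "0 0.7 1 -0.278 0 0 -1" --pt "0 0.6 1 -0.278 0 0 -1" --pt "0 0.5 1 -0.278 0 0 -1" --pt "0 0.5 1 -0.278 0 0 -1"

```text
time: 10.4
tool_pos: [0.4977, 0.2562, 0.3427]
ee_rot: [-0.001, 0.708, 0.706, 0.0]
force: [-0.2, 0.0, -0.9]
grip_width: 0.067
grasp_force: 30.0
```

```bash
python3 - <<'E'
from h import *
o=get_obs(); print(o['time'],o['tool_pos'],o['ee_rot'],o['qpos'].round(3),o['grasp_force'],o['grip_width'])
a=get_image("scene")[150:330,330:490];b=get_image("wrist")
cv2.imwrite("pics/c4.png",np.hstack([cv2.resize(a,(340,400)),cv2.resize(b,(460,400))]))
E
```

```text
10.4 [0.49769699 0.25616009 0.34270287] [-1.10084961e-03  7.07760053e-01  7.06451910e-01  4.40771855e-04] [0.357 0.471 1.79  0.003 0.88  0.357] 29.99965611237826 0.06701163820640925
```

View pics/c4.png

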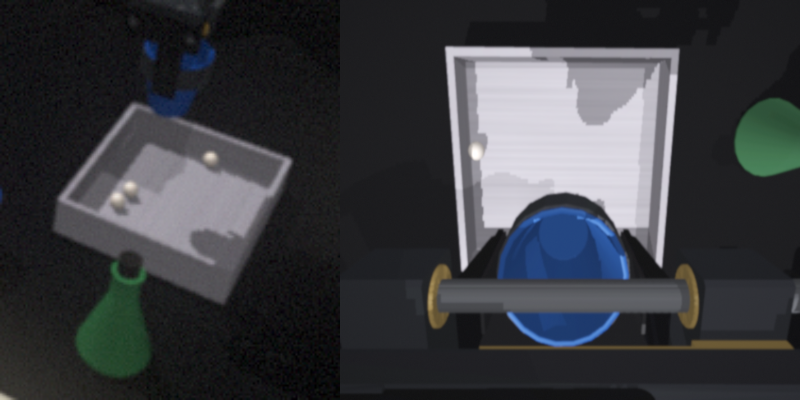

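The beaker is empty and upright, and all three balls are lying in the tray. I'll move it to the light plate.

Emit:
move_arm --pt "0 -0.2 0 0 0 0 -1" --pt "0 -0.4 0 0 0 0 -1" --pt "0 -0.6 0 0 0 0 -1" --pt "0 -0.8 0 0 0 0 -1" --pt "0 -1 0 0 0 0 -1"

```text
time: 11.12
tool_pos: [0.4975, 0.0573, 0.3428]
ee_rot: [-0.0, 0.707, 0.707, 0.001]
force: [0.2, 0.1, -1.2]
grip_width: 0.0668
grasp_force: 30.0
```

Emit:
move_arm --pt "0 -0.2 0 0 0 0 -1" --pt "0 -0.4 0 0 0 0 -1" --pt "0 -0.6 0 0 0 0 -1" --pt "0 -0.8 0 0 0 0 -1" --pt "0 -1 0 0 0 0 -1"

```text
time: 11.75
tool_pos: [0.4975, -0.1429, 0.3428]
ee_rot: [0.0, 0.707, 0.707, 0.001]
force: [0.3, -1.1, -0.9]
grip_width: 0.0671
grasp_force: 30.0
```

Emit:
move_arm --pt "-0.08 -0.2 -0.02 0 0 0 -1" --pt "-0.16 -0.4 -0.04 0 0 0 -1" --pt "-0.23 -0.55 -0.04 0 0 0 -1" --pt "-0.23 -0.585 -0.04 0 0 0 -1" --pt "-0.23 -0.585 -0.04 0 0 0 -1" --pt "-0.23 -0.585 -0.04 0 0 0 -1" --pt "-0.23 -0.585 -0.04 0 0 0 -1" --pt "-0.23 -0.585 -0.04 0 0 0 -1"

```text
time: 12.75
tool_pos: [0.4518, -0.2579, 0.3348]
ee_rot: [0.0, 0.706, 0.708, 0.0]
force: [-0.1, 0.5, -1.3]
grip_width: 0.0673
grasp_force: 30.0
```

```bash
python3 - <<'E'
from h import *
o=get_obs(); print(o['time'],o['tool_pos'],o['ee_rot'],abs(o['dq']).max(),o['grasp_force'],o['grip_width'])
cv2.imwrite("pics/s5.png",get_image("scene"))
E
```

```text
12.75 [ 0.45178809 -0.25791166  0.33478923] [3.86104091e-05 7.06372790e-01 7.07840006e-01 7.47243043e-05] 0.004959637947092691 29.999848500558528 0.06725136995589785
```

View pics/s5.png

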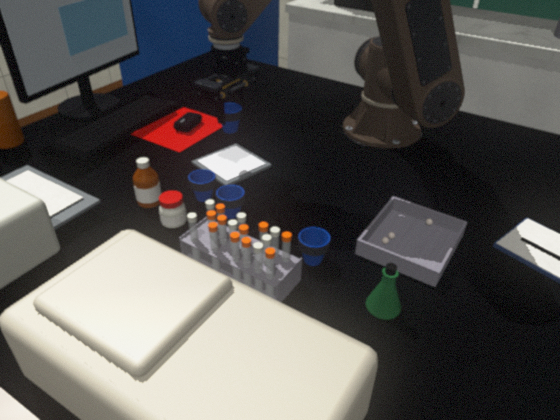

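The scene view shows the beaker upright at (231,118), above the plate at (231,162). The balls are in the tray, and the flask, bottle and jar have not moved.

```bash
python3 -c "
from station import *
print(hand_in())"
```

```text
the job is handed in; nothing more can be done
None
```

The job is handed in, with no verdict returned: the last pictures show all three balls in the tray and the beaker held level and still about 10 cm above the middle of the light plate, with the flask, bottle and jar where they were.

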